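# Set the clarity tester and hold its lid open

### The arm

A 6-joint arm with a two-finger parallel gripper is mounted at the origin on the work surface. World frame = base frame: x ahead of the robot, y to its left, z up, the work surface at z = 0. Lengths are in mm, angles in rad, forces in N, time in s.
With the tool pointing down it reaches from about 400 to 925 mm from the base axis. Payload 12.5 kg.
Tool frame: the origin (TCP) lies on the mounting face of the last link; the fingertips stand 190 mm ahead of it and the grasp point (between the pads) lies 171 mm ahead of it; z points along the fingers, y is the line along which they close (so a half turn about z gives the same grasp; the last joint's range is limited). The gripper opens to 95 mm and grips with 3 to 60 N. Pads are 20 mm wide; open, the fingers measure 119 mm over their backs; the gripper's body (75 mm by 180 mm) begins 59 mm behind the grasp point.
Start: joints at [-0.106, 0.491, 1.559, -0, 1.092, -0.106], TCP at [625, 0.023, 404.761] pointing down, gripper open.
Joint ranges: [-3.1, 3.1], [-0.84, 2.19], [0.05, 2.79], [-1.13, 4.28], [0.06, 2.93], [-2.69, 2.69]. Speed limits (rad/s): [2.22, 2.22, 2.79, 3.14, 3.14, 3.14].

### API

Orientations are given as [roll, pitch, yaw] about the fixed x, y, z axes, in that order (R = Rz(yaw) Ry(pitch) Rx(roll)).
In Python, from cell import env gives the robot as it stands.
- The arm moves only by the tool carry_out, never from a script. Its argument "series" is a list of rows, each a list of 5 numbers: the shift along the tool's x, y, z in m, then the turn about the tool's z in degrees, then the opening, from 0 (shut) to 1 (fully open). A call has 1 to 20 rows; each row is the pose to reach, as a shift and turn from the pose commanded when the call began, along the tool's axes at that moment; what a row does not reach only later rows make up. A row lasts 1/8 s, in which the tool goes at most 62.5 mm and 10.7 degrees, less where a joint would pass 70% of its speed; a pose out of reach is approached as far as the arm can. A call with a gripper value outside its range is refused whole. The fingers move at their own pace and stop on an object; the grip force is fixed at half the most. Time passes only in rows, so rows that repeat a pose let the fingers close. It gives the time, the measured TCP pose, the force, the opening and the grip force at its end, in the units of the state.
- env.state(): the state, without advancing time (a new reading comes with each control period).
- env.read_camera(name): name is "scene" or "side" or "wrist"; returns (picture, depth): 480x640x3 uint8, red, green, blue; 480x640 float32, mm along the optical axis (not along the pixel's ray), 0 where there is no reading.
- env.get_calibration(name): a dict with "intrinsics" (3x3 intrinsics, pixels), "cam_to_world" (4x4, takes a point from camera to world coordinates); the wrist camera has in their place "T_tool_cam" (4x4, takes a point from camera to tool coordinates, whose origin is the TCP and whose axes are the flange's). Camera axes: x right, y up, looking along -z (the intrinsics and any distortion apply to the point x, -y, -z); pixel columns grow to the right and rows downward; lengths in mm; the calibration is good to about 2 mm. A picture is of the moment at which its call begins: read the wrist's pose just before it. get_calibration takes no time and is no camera call.
- env.job_done(): hands the job in; it is judged then, once.
The state is a dict: "t": time; "joints": joint angles; "qvel": joint speeds; "tau": joint torques, N m; "eef_pos": TCP position; "tcp_rot": TCP orientation; "ft_force": force on the tool from outside, world axes, zero at the start; "moment": the same for the moment, N m; "opening": opening from 0.0 (shut) to 1.0 (fully open); "grip_force": force on a finger pad.
Only numpy, scipy, OpenCV 4.12 (cv2) and the standard library are available. Lean on these libraries where they do the work, as an engineer would, in place of code of your own. Each camera call takes 0.05 s, during which the arm holds its last target. There are 200 camera calls.

### The job

Get the bottle clarity tester ready for loading: turn the meter's knob a little at a time until the needle points at the brass mark on the dial's rim, and leave it there. Then tug the sample chamber's lid by its handle before you touch the slide bolt, to learn whether the bolt has caught it; if it has, slide the bolt fully to its other end; then raise the lid about 45 degrees by its handle and finish holding it there with the gripper, because it falls shut by itself. Leave the bottles, cups and other things around the tester where they are.

Things in the scene. Friction and masses are not known exactly. Their poses are not given: they have to be found in the camera images.
- meter: cream box bolted to the table, 260 (x) x 170 (y) x 70 mm tall, origin at the centre of its underside. On top: the knob at x = -85 mm from the origin (the end nearer the robot) and a white dial, 151 mm across, centred at x = +45 mm. It does not move
- knob (a joint): angle of the knob in rad, clockwise from above, range 0 to 5, starts at 0.1 to 0.7; the needle turns the same way by 0.4 of the knob's angle. Friction about 0.05 N m; it stays where it is left
- knob_grip (a point): on the knob's axis, 37 mm above the meter's top, at the height to grip. The knob is a black round disc 50 mm across and 8 mm thick (its underside 6 mm above the meter's top) with an upright bar across it, 47 mm long, 14 mm wide, whose top is 7 mm above this point; the point's x axis runs along the bar
- needle_tip (a point): tip of the black dial needle, 66 mm from the dial's centre, 6 mm above the meter's top; seen from above it turns clockwise when the knob turns clockwise
- mark_tip (a point): inner end of the brass mark (24 x 9 x 4 mm) on the dial's rim, at 66 mm from the dial's centre, where the needle's tip must come. It lies clockwise of the needle at the start, anywhere from about 0.37 to 1.11 rad away about the dial's centre, and does not move
- chamber: cream box bolted to the table, 200 (x) x about 245 (y) x 100 mm tall; origin on its underside, its front faces -x. Its top carries the lid over y = -76 to +110 mm, and at its -y side the bolt housing (y = -134 to -76 mm, top 100 mm above the table) with the slide bolt. It does not move
- lid (a joint): opening angle of the lid in rad: 0 shut, 1.2 fully up. The lid is a 10 mm aluminium plate of 0.6 kg, 206 x 186 mm, its top 110 mm above the table when shut, hinged along y at the chamber's far (+x) edge; lifting its handle takes about 3 to 5 N; it falls shut from any angle when let go. When caught by the bolt it lifts only 0.025 to 0.045 rad (about 5 to 8 mm at the handle) and then stops hard
- lid_handle (a point): middle of the lid's handle, a round black bar of 12 mm diameter along the lid's y axis, 90 mm between its two posts, its axis 40 mm above the lid's top, 170 mm from the hinge towards the front. The bar is round, so it can turn between gripper fingers that close across it while these keep pointing down
- lid_hinge (a point): point on the lid's hinge line (along y), straight behind the handle, 105 mm above the table
- bolt (a joint): travel of the slide bolt in m: 0 at its front end, where it starts, 0.030 at its far end; it slides along the chamber's +x, stays where it is left, friction about 2 N. A hook inside goes with it and holds a hidden striker under the lid at one end or the other, or at neither; from outside nobody can tell which, but never at both ends
- bolt_peg (a point): top of the bolt's upright thumb peg, a dark steel pin of 14 mm diameter standing 34 mm above the housing, its top 134 mm above the table
- bottle_a: amber bottle with paper label, 60 mm across, 160 mm tall, upright; origin at the centre of its underside; stays where it is
- bottle_b: a second such bottle; origin at the centre of its underside; stays where it is
- bottle_c: a third such bottle; origin at the centre of its underside; stays where it is
- cup_a: small white dosing cup, 42 mm across, 34 mm tall, mouth up; origin at the centre of its underside; stays where it is
- cup_b: a second such cup; origin at the centre of its underside; stays where it is
- driver: screwdriver with black handle lying on the table, 170 mm long; origin under its middle, x axis along it; stays where it is
- jar: amber jar with white lid, 64 mm across, 70 mm tall; origin at the centre of its underside; stays where it is
- carton: small cardboard carton 100 x 70 x 80 mm; origin at the centre of its underside; stays where it is

How it is judged:
By the outcome, as a careful person would: the job done as asked, in the order asked, and still so for the second after the job is handed in, while the arm keeps its last pose, push and grip.
It also fails if it takes over 72 s, if anything falls off the work surface, if the arm or the gripper's body presses on something with over 40 N, if the wrist force passes 120 N, or if a joint passes its speed limit or range.

## Working session

There is one attempt and no reset: what is moved stays moved. The work goes in short steps, Python scripts to look and compute and a tool call to move; the robot and the scene stay as the last step left them, time stands still between calls to the robot, and variables do not carry over. Pictures are saved under pics/ and viewed, at most 10 in all, crops included, and the job is handed in when it is done.

Besides the shell and the picture viewer there is one more tool, called after "Emit:" by a JSON object that holds its "api" and its "payload". carry_out: Moves the arm, as the interface text tells. Its arguments: {"type":"object","properties":{"series":{"type":"array","items":{"type":"array","items":{"type":"number"}}}},"required":["series"]}

```bash
mkdir -p pics; cat > h.py <<'E'
import numpy as np, cv2
from scipy.spatial.transform import Rotation as R
from cell import env
def cam(name):
    s=env.state(); im,d=env.read_camera(name); c=env.get_calibration(name)
    K=np.array(c["intrinsics"])
    if "cam_to_world" in c: T=np.array(c["cam_to_world"])
    else:
        W=np.eye(4); W[:3,:3]=R.from_euler('xyz',s["tcp_rot"]).as_matrix() if np.size(s["tcp_rot"])==3 else np.array(s["tcp_rot"]).reshape(3,3)
        W[:3,3]=s["eef_pos"]; T=W@np.array(c["T_tool_cam"])
    v,u=np.mgrid[:480,:640]
    P=np.stack([(u-K[0,2])/K[0,0]*d,-(v-K[1,2])/K[1,1]*d,-d],-1)@T[:3,:3].T+T[:3,3]
    return im,d,P
def save(n,im): cv2.imwrite(f"pics/{n}.png",im[:,:,::-1])
E
python3 - <<'E'
from h import *
print(env.state()); 
for n in("scene","wrist"):
    im,d,P=cam(n); save(n+"0",im); np.savez(n+"0.npz",im=im,d=d,P=P)
    c=env.get_calibration(n); print({k:np.round(v,3).tolist() if not isinstance(v,str) else v for k,v in c.items()})
E
```

```text
{'t': 0.0, 'joints': array([-1.05595835e-01,  4.91560235e-01,  1.55947392e+00,  4.77117423e-06,
        1.09172514e+00, -1.05603622e-01]), 'qvel': array([ 0.00075735,  0.00171737, -0.00043651, -0.00051489, -0.00034033,
       -0.00089165]), 'tau': array([-9.52334158e-04, -6.12640929e+01, -2.58175153e+01,  6.92750537e-02,
        4.83079045e-02, -1.38641695e-05]), 'eef_pos': array([6.24957582e+02, 3.01704977e-02, 4.04152784e+02]), 'tcp_rot': array([-3.14043295e+00, -1.27181030e-04,  1.57080184e+00]), 'ft_force': array([ 0.10940974,  0.27920679, -0.87659216]), 'moment': array([-0.04820049,  0.02454238,  0.00405211]), 'grip_force': 0.0, 'opening': 1.0031736863978435}
{'intrinsics': [[483.629, 0.0, 318.28], [0.0, 483.629, 241.018], [0.0, 0.0, 1.0]], 'cam_to_world': [[0.558, -0.578, 0.595, 1266.916], [0.83, 0.385, -0.404, -466.344], [0.004, 0.72, 0.694, 956.136], [0.0, 0.0, 0.0, 1.0]]}
{'intrinsics': [[356.297, 0.0, 320.25], [0.0, 356.297, 239.72], [0.0, 0.0, 1.0]], 'T_tool_cam': [[0.001, 0.973, 0.232, 65.209], [1.0, -0.001, 0.0, -0.781], [0.001, 0.232, -0.973, 20.969], [0.0, 0.0, 0.0, 1.0]]}
```

View pics/scene0.png

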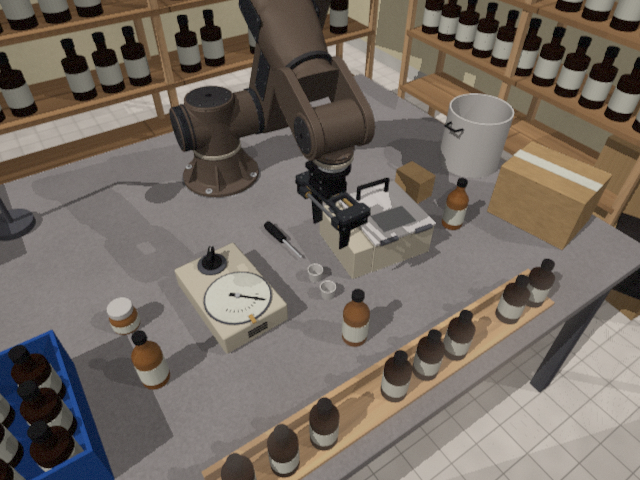

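View pics/wrist0.png

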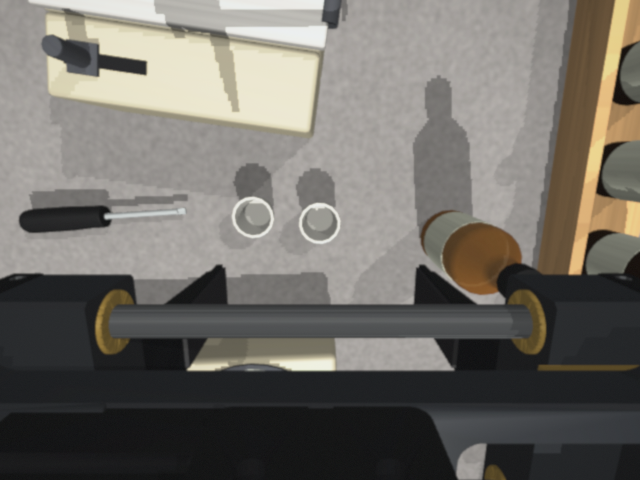

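The scene view shows the meter (knob at 210,260, dial centre 238,298, needle tip about 264,298, brass mark about 252,319) and the chamber (handle at 373,186). The wrist view shows the bolt peg at (55,48), with the cups and driver between the two boxes.

```bash
python3 - <<'E'
from h import *
z=np.load("scene0.npz"); im,P=z["im"].astype(int),z["P"]
v,u=np.mgrid[:480,:640]
def rect(m,n):
    q=P[m][:,:2].astype(np.float32); r=cv2.minAreaRect(q); print(n,m.sum(),r,np.median(P[m],0).round(1))
print("table z",np.median(P[330:345,180:220,2]))
B=(u>170)&(u<290)&(v>240)&(v<350)
m=B&(abs(P[...,2]-71)<7); m=cv2.morphologyEx(m.astype(np.uint8),cv2.MORPH_OPEN,np.ones((3,3)))>0; rect(m,"meter top")
r,g,b=im[...,0],im[...,1],im[...,2]
m=B&(P[...,2]>98); rect(m,"knob bar")
m=B&(P[...,2]>66)&(P[...,2]<85)&(r-b>70)&(u>225); rect(m,"mark?"); print(im[319,252],P[319,252],im[298,238])
C=(u>310)&(u<440)&(v>170)&(v<280)
m=C&(abs(P[...,2]-110)<4); rect(m,"lid top")
m=C&(abs(P[...,2]-100)<4); rect(m,"100")
m=C&(P[...,2]>138)&(P[...,2]<165)&(u>352)&(u<392)&(v<200); rect(m,"handle")
z=np.load("wrist0.npz");Pw=z["P"];print("peg wrist",Pw[48,52],Pw[48,48],Pw[60,85]);
m=(u<120)&(v<80)&(Pw[...,2]>125);q=Pw[m];print(m.sum(),q.min(0),q.max(0),q.mean(0))
m=(abs(Pw[...,2]-100)<4)&(v<140);q=cv2.minAreaRect(Pw[m][:,:2].astype(np.float32));print(q)
im=z_im=np.load("scene0.npz")["im"]
a=cv2.resize(im[235:355,165:295],(780,720)[:2],interpolation=cv2.INTER_CUBIC)[:, :]
a=cv2.resize(a,(640,590)); b=a; save("crop1",b)
E
```

```text
table z -0.6361212174335833
meter top 5388 ((517.5798950195312, -216.8221893310547), (265.5031433105469, 169.56845092773438), 2.1383728981018066) [ 538.8 -223.7   71.1]
knob bar 158 ((837.5794067382812, -346.14593505859375), (24.336883544921875, 891.3566284179688), 72.79573822021484) [ 445.1 -228.   112.6]
mark? 32 ((636.2759399414062, -216.77957153320312), (8.697500228881836, 27.009824752807617), 84.13851928710938) [ 639.1 -217.5   76.2]
[179 143  84] [ 637.7486453  -217.87162179   74.44622741] [179 177 166]
lid top 2829 ((544.796142578125, 243.6875), (188.88031005859375, 215.791015625), 81.81392669677734) [568.5 252.1 109.4]
100 611 ((542.680419921875, 215.43743896484375), (247.06382751464844, 207.72613525390625), 81.38551330566406) [588.2 125.2  99.1]
handle 161 ((471.66571044921875, 253.818359375), (100.89631652832031, 14.420507431030273), 82.18064880371094) [473.7 250.2 152.3]
peg wrist [452.05323309 131.54830482 133.38221452] [449.12364598 131.68668962 132.85617988] [458.00513043 130.01267598 110.2006108 ]
589 [444.32579389  65.25733647 125.05001858] [624.14797563 139.93886357 383.21878893] [463.8786637  128.60511708 147.03879108]
((526.8226318359375, 127.9764404296875), (73.55095672607422, 211.14129638671875), 84.30998229980469)
```

View pics/crop1.png

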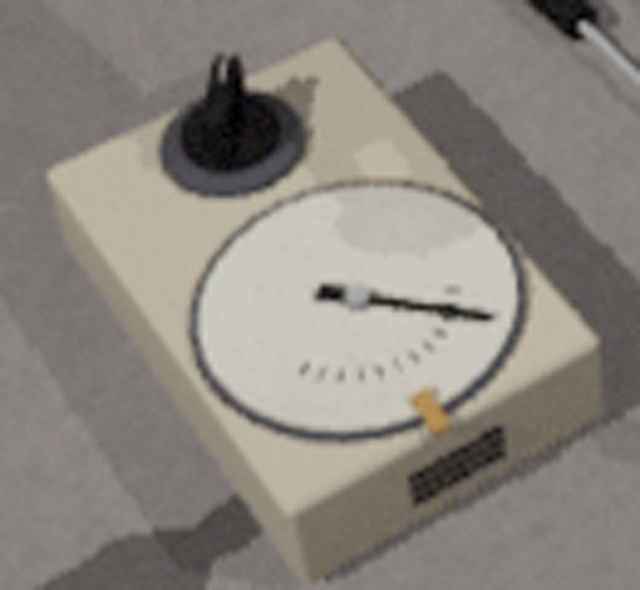

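The crop shows the needle tip at about (493,318), its pivot at (355,296) and the mark's inner end at (425,395), all in crop pixels. Next I move the wrist camera over the meter.

Emit:
{"api": "carry_out", "payload": {"series": [[-0.05,-0.015,0,0,1],[-0.1,-0.03,0,0,1],[-0.15,-0.045,0,0,1],[-0.2,-0.06,0,0,1],[-0.25,-0.08,0,0,1],[-0.3,-0.1,0,0,1],[-0.32,-0.1,0,0,1],[-0.32,-0.1,0,0,1],[-0.32,-0.1,0,0,1]]}}

```text
t: 1.23
eef_pos: [525.5, -318.8, 404.5]
tcp_rot: [-3.141, -0.001, 1.572]
ft_force: [-0.6, -0.2, -0.5]
opening: 1.004
grip_force: 0.0
```

```bash
python3 - <<'E'
from h import *
im,d,P=cam("wrist"); save("wrist1",im); np.savez("wrist1.npz",im=im,d=d,P=P); s=env.state(); print(s["t"],s["eef_pos"],s["tcp_rot"],s["joints"])
E
```

```text
1.275 [ 525.54084191 -318.65759538  404.66218713] [-3.14145237e+00 -4.05481055e-04  1.57226613e+00] [-6.52531845e-01  4.76147172e-01  1.58565663e+00  2.68094672e-04
  1.08014688e+00 -6.54128047e-01]
```

View pics/wrist1.png

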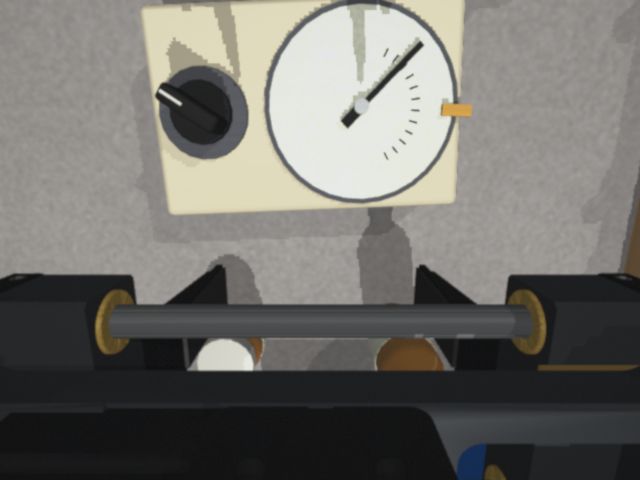

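The wrist view shows the dial centre at (361,105), the needle tip at (421,44), the mark's inner end at (442,110), and the knob bar running from (160,92) to (225,130).

```bash
cat >> h.py <<'E'
def ray(name,uv,z,s=None):
    s=s or env.state(); c=env.get_calibration(name); K=np.array(c["intrinsics"])
    if "cam_to_world" in c: T=np.array(c["cam_to_world"])
    else:
        W=np.eye(4); W[:3,:3]=R.from_euler('xyz',s["tcp_rot"]).as_matrix(); W[:3,3]=s["eef_pos"]; T=W@np.array(c["T_tool_cam"])
    d=T[:3,:3]@np.array([(uv[0]-K[0,2])/K[0,0],-(uv[1]-K[1,2])/K[1,1],-1]); return (T[:3,3]+d*(z-T[2,3])/d[2])[:2]
E
python3 - <<'E'
from h import *
f=lambda u,v,z:ray("wrist",(u,v),z)
c,n,m=f(361,105,78),f(421,44,76),f(442,110,74)
an=lambda p:np.arctan2(*(p-c)[::-1])
print("dial",c,"needle",n,np.hypot(*(n-c)),an(n),"mark",m,np.hypot(*(m-c)),an(m),"delta",an(n)-an(m))
g=lambda u,v,z:ray("scene",(165+u/4.923,235+v/4.917),z)
c2,n2,m2=g(355,296,76),g(493,318,76),g(425,395,74)
an2=lambda p:np.arctan2(*(p-c2)[::-1]); print("scene",c2,an2(n2),an2(m2),an2(n2)-an2(m2))
print("corners",[f(*q,70).round(1) for q in((142,9),(170,214),(455,202),(465,0))])
z=np.load("wrist1.npz"); P=z["P"]; im=z["im"]
v,u=np.mgrid[:480,:640]; k=(u>140)&(u<260)&(v>50)&(v<170)&(P[...,2]>100)&(P[...,2]<125)
r=cv2.minAreaRect(P[k][:,:2].astype(np.float32)); print("bar",k.sum(),r,P[k][:,2].max())
k=(u>140)&(u<260)&(v>50)&(v<170)&(P[...,2]>78)&(P[...,2]<92)
(x,y),rr=cv2.minEnclosingCircle(P[k][:,:2].astype(np.float32)); print("disc",x,y,rr)
cn=cv2.minAreaRect(np.argwhere(0*k+((u>140)&(u<470)&(v<220)&(abs(P[...,2]-71)<8))).astype(np.float32)); 
E
```

```text
dial [ 557.28142407 -214.08834932] needle [ 603.2853977  -168.57196982] 64.7155807569203 0.7800705012965923 mark [ 624.40184994 -217.29975346] 67.1972074255032 -0.04780894877093068 delta 0.827879450067523
scene [ 558.52340753 -214.50764231] 0.7834112241957827 0.005518863366286517 0.7778923608294962
corners [array([ 384.3, -142.4]), array([ 390.8, -304.9]), array([ 643.4, -293.6]), array([ 637. , -135.7])]
bar 1441 ((427.9658508300781, -220.32827758789062), (14.177915573120117, 47.876983642578125), 57.04374694824219) 115.60459958783645
disc 428.3648986816406 -220.05844116210938 25.139070510864258
```

Emit:
{"api": "carry_out", "payload": {"series": [[0.02,-0.02,0,-10,1],[0.04,-0.04,0.01,-20,1],[0.06,-0.06,0.02,-30,1],[0.08,-0.08,0.03,-40,1],[0.099,-0.0975,0.05,-50,1],[0.099,-0.0975,0.07,-57,1],[0.099,-0.0975,0.07,-57,0.6],[0.099,-0.0975,0.09,-57,0.5],[0.099,-0.0975,0.11,-57,0.5],[0.099,-0.0975,0.126,-57,0.5],[0.099,-0.0975,0.126,-57,0.5],[0.099,-0.0975,0.126,-57,0.5]]}}

```text
t: 2.78
eef_pos: [427.9, -220.9, 279.6]
tcp_rot: [3.142, 0.001, 2.565]
ft_force: [-0.1, 0.6, 0.5]
opening: 0.504
grip_force: 0.0
```

Emit:
{"api": "carry_out", "payload": {"series": [[0,0,0,0,0],[0,0,0,0,0],[0,0,0,0,0],[0,0,0,0,0],[0,0,0,0,0],[0,0,0,8,0],[0,0,0,16,0],[0,0,0,24,0],[0,0,0,32,0],[0,0,0,40,0],[0,0,0,48,0],[0,0,0,56,0],[0,0,0,64,0],[0,0,0,72,0],[0,0,0,80,0],[0,0,0,85,0],[0,0,0,85,0],[0,0,0,85,0]]}}

```text
t: 5.03
eef_pos: [428.3, -220.4, 278.9]
tcp_rot: [3.14, -0.002, 1.081]
ft_force: [8.9, 8.8, 0.1]
opening: 0.146
grip_force: 30.0
```

```bash
python3 - <<'E'
from h import *
im,d,P=cam("scene"); w,_,_=cam("wrist"); a=cv2.resize(im[235:355,165:295],(520,480),interpolation=cv2.INTER_CUBIC)
save("c2",np.hstack([a,w[:, :]])[:, :1160]); o=np.hstack([cv2.resize(a,(400,370)),cv2.resize(w,(400,370))]); save("c2b",o)
E
```

```text
(no output)
```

View pics/c2b.png

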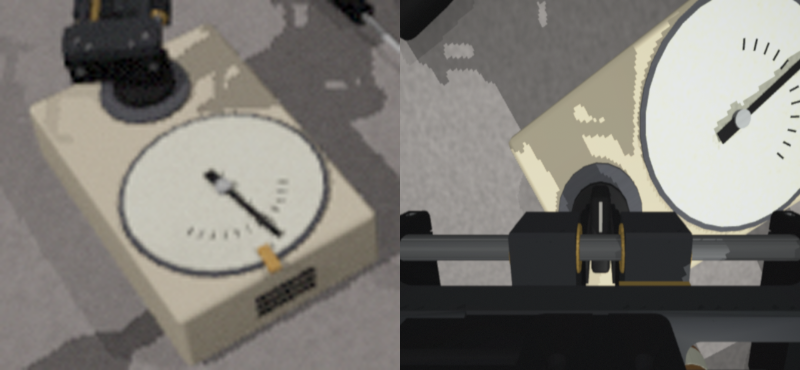

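The left half shows the needle tip at (281,234), pivot (224,184) and the mark's inner end at (264,249). The knob has turned and about a quarter of the way is left. I'll measure it on a rectified dial.

```bash
cat >> h.py <<'E'
def dial(im,name,s,c0=(558,-214.3),S=4,H=90):
    c0=np.array(c0)
    def warp(z):
        w=c0+np.array([[-H,-H],[H,-H],[H,H],[-H,H]]); T=W=None
        c=env.get_calibration(name);K=np.array(c["intrinsics"])
        if "cam_to_world" in c: T=np.array(c["cam_to_world"])
        else:
            W=np.eye(4); W[:3,:3]=R.from_euler('xyz',s["tcp_rot"]).as_matrix(); W[:3,3]=s["eef_pos"]; T=W@np.array(c["T_tool_cam"])
        p=(np.c_[w,[z]*4]-T[:3,3])@T[:3,:3]; uv=np.c_[K[0,0]*p[:,0]/-p[:,2]+K[0,2],-K[1,1]*p[:,1]/-p[:,2]+K[1,2]].astype(np.float32)
        M=cv2.getPerspectiveTransform(uv,((w-c0+H)*S).astype(np.float32)); return cv2.warpPerspective(im,M,(2*H*S,2*H*S),flags=cv2.INTER_CUBIC)
    a=warp(76).astype(int); wl=warp(72).astype(int)
    xy=(np.mgrid[:2*H*S,:2*H*S][::-1].transpose(1,2,0)/S-H); r=np.hypot(xy[...,0],xy[...,1])
    # rim: dark ring -> centre offset by fitting ring 
    dk=wl.max(2)<110; pts=[]
    for t in np.arange(0,2*np.pi,.02):
        rr=np.arange(69,82,.1); q=((np.outer(rr,[np.cos(t),np.sin(t)])+H)*S).astype(int); k=dk[q[:,1],q[:,0]]
        if 10<k.sum()<70: pts.append(rr[k].mean()*np.array([np.cos(t),np.sin(t)]))
    pts=np.array(pts)
    for _ in range(4):
        A=np.c_[2*pts,np.ones(len(pts))]; x=np.linalg.lstsq(A,(pts**2).sum(1),rcond=None)[0]; cc=x[:2]; rad=np.sqrt(x[2]+cc@cc)
        e=abs(np.hypot(*(pts-cc).T)-rad); pts=pts[e<max(1,2*np.median(e))]
    r=np.hypot(*(xy-cc).transpose(2,0,1)); ang=np.arctan2(xy[...,1]-cc[1],xy[...,0]-cc[0])
    nm=(a.max(2)<90)&(r>15)&(r<62); lab,L,st,_=cv2.connectedComponentsWithStats(nm.astype(np.uint8)); k=1+np.argmax(st[1:,4]); nm=L==k
    q=xy[nm]; vx,vy,x0,y0=cv2.fitLine(q.astype(np.float32),cv2.DIST_L2,0,.01,.01).ravel(); l=np.arctan2(vy,vx)
    na=np.median(ang[nm&(r>45)]); l=na+(l-na+np.pi/2)%np.pi-np.pi/2
    off=(x0-cc[0])*np.sin(l)-(y0-cc[1])*np.cos(l)
    om=(wl[...,0]-wl[...,2]>60)&(r>60)&(r<92)
    ma=np.median(ang[om]); mi=np.median(ang[om&(r<74)])
    print(name,"centre",(c0+cc).round(2),"rad",rad.round(2),"n",len(pts),"needle outer",na.round(4),"line",round(float(l),4),"off",round(float(off),2),"mark",ma.round(4),mi.round(4),om.sum()/S**2,"r",r[om].min(),r[om].max())
    return na-ma
E
python3 - <<'E'
from h import *
s=env.state(); im,_,_=cam("scene"); print(dial(im,"scene",s))
print("s0",dial(np.load("scene0.npz")["im"],"scene",s))
s1=dict(eef_pos=[525.54,-318.66,404.66],tcp_rot=[-3.14145,-.0004,1.57227]); print("w1",dial(np.load("wrist1.npz")["im"],"wrist",s1))
E
```

```text
scene centre [ 558.63 -214.  ] rad 78.21 n 193 needle outer 0.2003 line 0.1982 off -0.11 mark -0.029 -0.0268 224.5625 r 62.908543003209076 88.19835136641115
0.2293188704545922
scene centre [ 558.57 -213.99] rad 78.24 n 203 needle outer 0.7962 line 0.7885 off -0.47 mark -0.0292 -0.0272 225.5 r 63.19815432887261 88.34422031761552
s0 0.8253884617812342
wrist centre [ 557.45 -214.97] rad 77.78 n 277 needle outer 0.7965 line 0.7936 off -0.12 mark -0.0307 -0.0306 227.625 r 66.83573353970611 90.60015693039725
w1 0.8271883031126177
```

The scene and wrist measurements agree: 0.229 rad of needle remains, which is about 32.5° of knob.

Emit:
{"api": "carry_out", "payload": {"series": [[0,0,0,7,0],[0,0,0,14,0],[0,0,0,20,0],[0,0,0,26,0],[0,0,0,30,0],[0,0,0,32.5,0],[0,0,0,32.5,0],[0,0,0,32.5,0]]}}

```text
t: 6.18
eef_pos: [428.5, -220.6, 278.9]
tcp_rot: [3.14, -0.003, 0.514]
ft_force: [11.8, 8.6, -2.4]
opening: 0.144
grip_force: 30.0
```

```bash
python3 - <<'E'
from h import *
s=env.state(); im,_,_=cam("scene"); print(dial(im,"scene",s),s["tcp_rot"])
E
```

```text
scene centre [ 558.64 -214.02] rad 78.2 n 192 needle outer -0.0292 line -0.0347 off -0.27 mark -0.0279 -0.0247 232.4375 r 61.6187004068333 88.37871196411243
-0.0013291680766638059 [ 3.14001806e+00 -2.74557913e-03  5.13853197e-01]
```

The needle is on the mark (error about 0.001 rad). I'll release the knob, rise, and move to view the chamber.

Emit:
{"api": "carry_out", "payload": {"series": [[0,0,0,0,0.5],[0,0,0,0,0.5],[0,0,0,0,0.5],[0,0,0,0,0.5],[0,0,-0.04,0,0.5],[0,0,-0.09,0,0.5],[0,0,-0.14,0,0.5],[0.02,-0.03,-0.17,-6,0.5],[0.04,-0.061,-0.17,-12,0.5],[0.065,-0.099,-0.17,-20,0.5],[0.09,-0.137,-0.17,-28,0.5],[0.115,-0.175,-0.17,-36,0.5],[0.14,-0.213,-0.17,-44,0.5],[0.165,-0.25,-0.17,-50,0.5],[0.179,-0.272,-0.17,-52.5,0.5],[0.179,-0.272,-0.17,-52.5,0.5],[0.179,-0.272,-0.17,-52.5,0.5],[0.179,-0.272,-0.17,-52.5,0.5]]}}

```text
t: 8.48
eef_pos: [449.4, 103.0, 448.8]
tcp_rot: [3.142, 0.0, 1.429]
ft_force: [0.1, 1.2, -0.2]
opening: 0.503
grip_force: 0.0
```

```bash
python3 - <<'E'
from h import *
s=env.state(); im,_,_=cam("scene"); print(dial(im,"scene",s))
s=env.state(); im,d,P=cam("wrist"); save("wrist3",im); print(s["t"],s["eef_pos"],s["tcp_rot"],s["ft_force"]); np.savez("wrist3.npz",im=im,P=P)
v,u=np.mgrid[:480,:640]
k=(P[...,2]>140)&(P[...,2]<160)&(v<270)&(P[...,1]>170); q=P[k]; print("handle",k.sum(),cv2.minAreaRect(q[:,:2].astype(np.float32)),q[:,2].max())
k=(P[...,2]>127)&(P[...,2]<140)&(P[...,1]<170)&(v<285);q=P[k]; print("peg",k.sum(),q.min(0) if len(q) else 0,q.max(0) if len(q) else 0)
E
```

```text
scene centre [ 558.6  -213.96] rad 78.26 n 199 needle outer -0.0306 line -0.0347 off -0.22 mark -0.0287 -0.0258 229.375 r 61.65767773498061 88.31363694903295
-0.001941171109869605
8.525 [449.4020218  103.07718769 448.79312745] [3.14144505e+00 3.87076187e-05 1.42951310e+00] [ 0.42206539 -0.44642672 -0.22395466]
handle 1739 ((465.7138671875, 237.3106231689453), (67.200927734375, 11.718743324279785), 82.28600311279297) 157.71954484453124
peg 219 [444.87071043 127.05178215 127.01072594] [458.33986737 140.48164606 135.25545193]
```

View pics/wrist3.png

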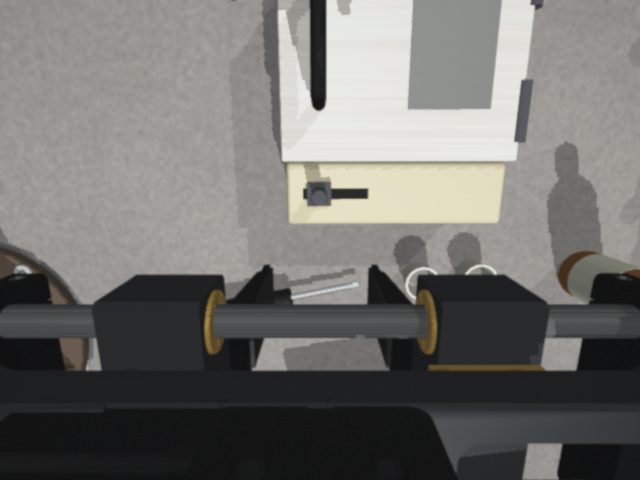

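The wrist view shows the handle bar from (318,0) to (318,105) with its far end out of frame, and the peg at (319,192) over its slot. Next I go onto the handle.

Emit:
{"api": "carry_out", "payload": {"series": [[0.04,0,0,0,0.5],[0.08,0,0,0,0.5],[0.12,-0.003,0.02,0,0.5],[0.152,-0.003,0.05,0,0.5],[0.152,-0.003,0.08,0,0.5],[0.152,-0.003,0.11,0,0.5],[0.152,-0.003,0.128,0,0.5],[0.152,-0.003,0.128,0,0.5],[0.152,-0.003,0.128,0,0],[0.152,-0.003,0.128,0,0],[0.152,-0.003,0.128,0,0],[0.152,-0.003,0.128,0,0],[0.152,-0.003,0.128,0,0],[0.152,-0.003,0.128,0,0]]}}

```text
t: 10.32
eef_pos: [468.6, 254.6, 321.2]
tcp_rot: [3.138, -0.001, 1.431]
ft_force: [8.2, -2.7, -2.8]
opening: 0.121
grip_force: 30.0
```

Emit:
{"api": "carry_out", "payload": {"series": [[0,0,-0.001,0,0],[0,0.0005,-0.002,0,0],[0,0.001,-0.003,0,0],[0,0.001,-0.004,0,0],[0,0.001,-0.004,0,0],[0,0.001,-0.004,0,0]]}}

```text
t: 11.08
eef_pos: [469.6, 254.5, 324.7]
tcp_rot: [3.138, -0.001, 1.431]
ft_force: [10.2, -3.1, -7.8]
opening: 0.117
grip_force: 30.0
```

Emit:
{"api": "carry_out", "payload": {"series": [[0,0,-0.001,0,0],[0,0.0005,-0.002,0,0],[0,0.0005,-0.003,0,0],[0,0.001,-0.004,0,0],[0,0.001,-0.004,0,0],[0,0.001,-0.004,0,0]]}}

```text
t: 11.82
eef_pos: [470.6, 254.5, 327.5]
tcp_rot: [3.14, -0.0, 1.431]
ft_force: [13.2, -0.6, -21.0]
opening: 0.119
grip_force: 30.0
```

Emit:
{"api": "carry_out", "payload": {"series": [[0,0,-0.001,0,0],[0,0.0005,-0.002,0,0],[0,0.0005,-0.003,0,0],[0,0.0005,-0.003,0,0],[0,0.0005,-0.003,0,0]]}}

```text
t: 12.45
eef_pos: [471.1, 254.4, 329.0]
tcp_rot: [3.141, 0.001, 1.431]
ft_force: [17.4, 2.0, -39.2]
opening: 0.119
grip_force: 30.0
```

The force climbs to 39 N while the handle stays about 7 mm up, so the bolt has caught the lid. I'll lower it, release, and go grip the peg.

Emit:
{"api": "carry_out", "payload": {"series": [[0,-0.001,0.004,0,0],[0,-0.002,0.008,0,0],[0,-0.0025,0.011,0,0],[0,-0.0025,0.011,0,0],[0,-0.0025,0.011,0,0.5],[0,-0.0025,0.011,0,0.5],[0,-0.0025,0.011,0,0.5],[0,-0.0025,0.011,0,0.5],[0,-0.0025,-0.02,0,0.5],[0,-0.0025,-0.05,0,0.5],[-0.03,-0.0025,-0.05,0,0.5],[-0.07,-0.0025,-0.05,0,0.5],[-0.11,-0.0022,-0.05,0,0.5],[-0.1225,-0.0022,-0.05,0,0.5],[-0.1225,-0.0022,-0.05,0,0.5],[-0.1225,-0.0022,-0.01,0,0.5],[-0.1225,-0.0022,0.02,0,0.5],[-0.1225,-0.0022,0.035,0,0.5],[-0.1225,-0.0022,0.035,0,0.5],[-0.1225,-0.0022,0.035,0,0.5]]}}

```text
t: 14.95
eef_pos: [451.0, 134.1, 297.2]
tcp_rot: [3.141, -0.0, 1.432]
ft_force: [-0.0, -0.0, -0.0]
opening: 0.5
grip_force: 0.0
```

Emit:
{"api": "carry_out", "payload": {"series": [[0,0,0,0,0],[0,0,0,0,0],[0,0,0,0,0],[0,0,0,0,0],[0,0,0,0,0]]}}

```text
t: 15.58
eef_pos: [451.6, 133.3, 297.0]
tcp_rot: [3.138, -0.0, 1.431]
ft_force: [5.3, -3.2, -2.3]
opening: 0.141
grip_force: 30.0
```

Emit:
{"api": "carry_out", "payload": {"series": [[0,0.005,0,0,0],[0,0.01,0,0,0],[0,0.015,0,0,0],[0,0.02,0,0,0],[0,0.025,0,0,0],[0,0.029,0,0,0],[0,0.031,0,0,0],[0,0.033,0,0,0],[0,0.033,0,0,0],[0,0.033,0,0,0]]}}

```text
t: 16.82
eef_pos: [482.7, 129.1, 296.9]
tcp_rot: [-3.138, 0.0, 1.431]
ft_force: [-8.3, 2.3, 10.7]
opening: 0.138
grip_force: 30.0
```

Emit:
{"api": "carry_out", "payload": {"series": [[0,0.001,0,0,0],[0,0.003,0,0,0],[0,0.003,0,0,0],[0,0.003,0,0,0]]}}

```text
t: 17.32
eef_pos: [484.0, 129.0, 296.8]
tcp_rot: [-3.133, 0.001, 1.431]
ft_force: [-21.3, 6.1, 20.8]
opening: 0.143
grip_force: 30.0
```

The bolt is at its far stop. I'll return to the handle and grip it.

Emit:
{"api": "carry_out", "payload": {"series": [[0,-0.004,0,0,0],[0,-0.004,0,0,0.5],[0,-0.004,0,0,0.5],[0,-0.004,0,0,0.5],[0,-0.004,0,0,0.5],[0,-0.004,-0.04,0,0.5],[0,-0.004,-0.085,0,0.5],[0.03,-0.015,-0.085,0,0.5],[0.07,-0.03,-0.085,0,0.5],[0.11,-0.036,-0.085,0,0.5],[0.1225,-0.036,-0.085,0,0.5],[0.1225,-0.036,-0.085,0,0.5],[0.1225,-0.036,-0.05,0,0.5],[0.1225,-0.036,-0.024,0,0.5],[0.1225,-0.036,-0.024,0,0.5],[0.1225,-0.036,-0.024,0,0],[0.1225,-0.036,-0.024,0,0],[0.1225,-0.036,-0.024,0,0],[0.1225,-0.036,-0.024,0,0],[0.1225,-0.036,-0.024,0,0]]}}

```text
t: 19.82
eef_pos: [468.7, 254.7, 321.2]
tcp_rot: [3.138, -0.001, 1.431]
ft_force: [6.5, -3.2, -0.7]
opening: 0.119
grip_force: 30.0
```

```bash
python3 - <<'E'
from h import *
s=env.state(); print(s["t"],s["eef_pos"],s["ft_force"],s["opening"],s["grip_force"])
for t in np.deg2rad(np.arange(3,46,3)): print([0,round((170*(1-np.cos(t))+45*np.sin(t))/1e3,4),round(-(170*np.sin(t)+45*(np.cos(t)-1))/1e3,4)],end=",")
im,_,_=cam("scene"); save("s4",cv2.resize(im[150:290,290:470],(720,560)))
E
```

```text
19.825 [468.66492505 254.69367094 321.19809988] [ 6.4808486  -3.22546884 -0.66444555] 0.11920517605409615 29.997941851615906
[0, np.float64(0.0026), np.float64(-0.0088)],[0, np.float64(0.0056), np.float64(-0.0175)],[0, np.float64(0.0091), np.float64(-0.026)],[0, np.float64(0.0131), np.float64(-0.0344)],[0, np.float64(0.0174), np.float64(-0.0425)],[0, np.float64(0.0222), np.float64(-0.0503)],[0, np.float64(0.0274), np.float64(-0.0579)],[0, np.float64(0.033), np.float64(-0.0653)],[0, np.float64(0.039), np.float64(-0.0723)],[0, np.float64(0.0453), np.float64(-0.079)],[0, np.float64(0.0519), np.float64(-0.0853)],[0, np.float64(0.0589), np.float64(-0.0913)],[0, np.float64(0.0662), np.float64(-0.097)],[0, np.float64(0.0738), np.float64(-0.1022)],[0, np.float64(0.0816), np.float64(-0.107)],
```

View pics/s4.png

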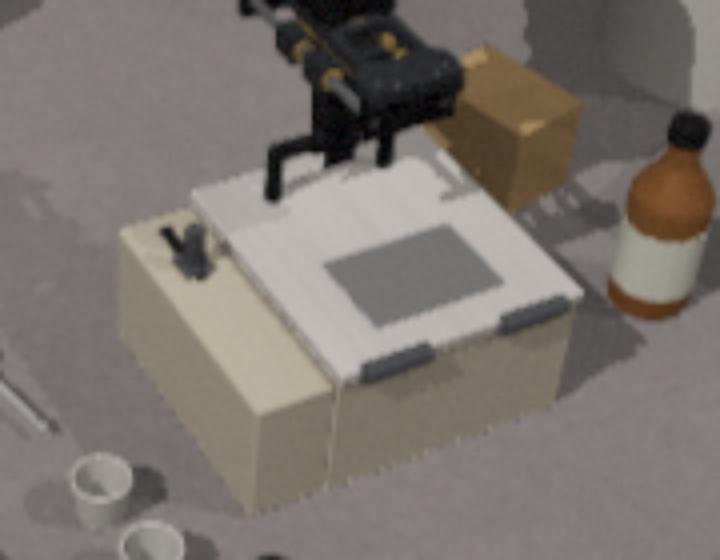

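The gripper is on the handle at (335,155), and the peg at (195,245) now sits at the far end of its slot, which lies open behind it. I'll raise the lid a little first and check.

Emit:
{"api": "carry_out", "payload": {"series": [[0,0.001,-0.004,0,0],[0,0.0026,-0.009,0,0],[0,0.004,-0.013,0,0],[0,0.0056,-0.0175,0,0],[0,0.0056,-0.0175,0,0]]}}

```text
t: 20.5
eef_pos: [474.1, 253.9, 338.2]
tcp_rot: [3.14, -0.001, 1.431]
ft_force: [6.6, -0.7, -7.2]
opening: 0.117
grip_force: 30.0
```

The lid is free, so I continue along the arc.

Emit:
{"api": "carry_out", "payload": {"series": [[0,0.0035,-0.0085,0,0],[0,0.0075,-0.0169,0,0],[0,0.0118,-0.025,0,0],[0,0.0166,-0.0328,0,0],[0,0.0218,-0.0404,0,0],[0,0.0274,-0.0478,0,0],[0,0.0334,-0.0548,0,0],[0,0.0397,-0.0615,0,0],[0,0.0397,-0.0615,0,0]]}}

```text
t: 21.62
eef_pos: [512.3, 248.6, 400.7]
tcp_rot: [-3.14, -0.0, 1.431]
ft_force: [-7.3, 3.6, 1.9]
opening: 0.118
grip_force: 30.0
```

Emit:
{"api": "carry_out", "payload": {"series": [[0,0.0033,-0.0032,0,0],[0,0.0066,-0.0063,0,0],[0,0.01,-0.0094,0,0],[0,0.0136,-0.0123,0,0],[0,0.0172,-0.0152,0,0],[0,0.0209,-0.018,0,0],[0,0.0285,-0.0232,0,0],[0,0.0363,-0.028,0,0],[0,0.0363,-0.028,0,0],[0,0.0363,-0.028,0,0],[0,0.0363,-0.028,0,0]]}}

```text
t: 23.0
eef_pos: [547.6, 243.6, 430.0]
tcp_rot: [-3.141, -0.001, 1.432]
ft_force: [-12.8, 1.6, 13.7]
opening: 0.118
grip_force: 30.0
```

```bash
python3 - <<'E'
from h import *
s=env.state(); im,_,P=cam("scene"); print(dial(im,"scene",s)); print(s["eef_pos"],s["ft_force"],s["opening"])
save("s5",im); q=P[165:250,325:440].reshape(-1,3); ex=np.array([np.cos(-.137),np.sin(-.137)]); X=q[:,:2]@ex
k=(q[:,2]>130)&(q[:,2]<230); print(k.sum())
# lid plane by RANSAC
rng=np.random.default_rng(0);b=(0,)
q=q[(q[:,2]>112)&(q[:,2]<280)]
for _ in range(500):
    a=q[rng.choice(len(q),3,False)]; n=np.cross(a[1]-a[0],a[2]-a[0]); n/=np.linalg.norm(n)+1e-9
    c=(abs((q-a[0])@n)<2).sum()
    if c>b[0]: b=(c,n*np.sign(n[2]))
print(b,np.degrees(np.arccos(b[1][2])))
E
```

```text
scene centre [ 558.63 -214.  ] rad 78.22 n 196 needle outer -0.0296 line -0.0331 off -0.18 mark -0.0279 -0.0249 230.125 r 61.63771069851935 88.2684824350382
-0.0016983766791541371
[547.60429232 243.60461751 430.04150384] [-12.8108101    1.55091991  13.6915762 ] 0.11772888614040139
3504
(np.int64(2755), array([ 0.68432763, -0.09439152,  0.72303937])) 43.69401005853444
```

View pics/s5.png

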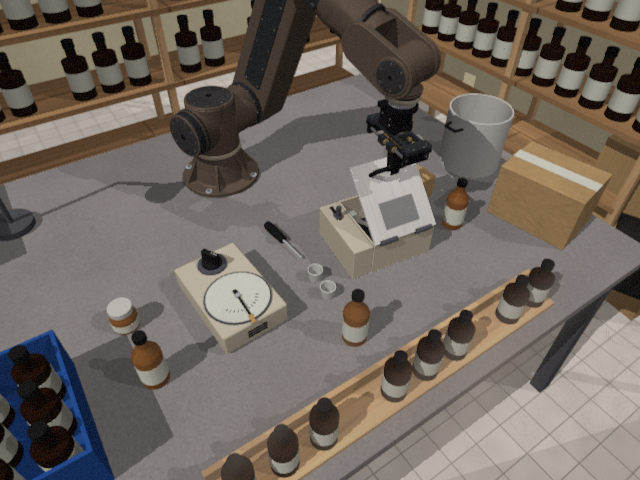

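The lid is raised to about 44° and held at (395,170). The needle is on the mark, and the surrounding objects are where they were.

```bash
python3 -c "
from cell import env
print(env.job_done())"
```

```text
the job is handed in; nothing more can be done
None
```

The job is handed in: the needle is on the brass mark; the tug showed the bolt had caught the lid, so I slid it to its far end; the gripper is holding the lid at about 44°.

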